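# Dry-fit the walnut ornaments on their plaques

### The job

Lay each of the four dark walnut ornaments, carved face up, flat in the middle of the wooden plaque of its own outline (round, square, long oval, clover), turned so that its outline lines up with the plaque's. Leave the two pale ornaments where they lie.

Things in the scene. Friction and masses are not known exactly. Their poses are not given: they have to be found in the camera images.
- dark_round: Loose carved ornament of dark brown walnut, to be placed: round disc, 56 mm in diameter, with a ring of eight petals; any yaw is the same. Gripping sides plain and upright, 16 mm high (the carving stands up to 3 mm more in the middle), about 35 g. Origin: centre of its underside; z up out of the carved face.
- dark_square: Loose carved ornament of dark brown walnut, to be placed: square, 54 by 54 mm, with a square border and a small diamond; sides along its x and y axes. Gripping sides plain and upright, 16 mm high (the carving stands up to 3 mm more in the middle), about 35 g. Origin: centre of its underside; z up out of the carved face.
- dark_oval: Loose carved ornament of dark brown walnut, to be placed: long oval (straight sides, half-round ends), 84 mm along its x axis and 46 mm across along y, with a leaf of ribs. Gripping sides plain and upright, 16 mm high (the carving stands up to 3 mm more in the middle), about 35 g. Origin: centre of its underside; z up out of the carved face.
- dark_clover: Loose carved ornament of dark brown walnut, to be placed: four-lobed clover, 60 mm over two facing lobes; the lobes (13 mm radius, centres 17 mm out) point along its x and y axes; it can be gripped across two facing lobes. Gripping sides plain and upright, 16 mm high (the carving stands up to 3 mm more in the middle), about 35 g. Origin: centre of its underside; z up out of the carved face.
- plaque_round: Fixed backing plaque of light brown wood lying on the bench: a round plaque, 104 mm in diameter; 18 mm thick, flat top with no recess. Origin: centre of its underside; z up. The round dark ornament belongs on it.
- plaque_square: Fixed backing plaque of light brown wood lying on the bench: a square plaque, 96 by 96 mm, sides along its x and y axes; 18 mm thick, flat top with no recess. Origin: centre of its underside; z up. The square dark ornament belongs on it.
- plaque_oval: Fixed backing plaque of light brown wood lying on the bench: a long oval plaque, 128 mm along its x axis and 88 mm across along y; 18 mm thick, flat top with no recess. Origin: centre of its underside; z up. The oval dark ornament belongs on it.
- plaque_clover: Fixed backing plaque of light brown wood lying on the bench: a four-lobed clover plaque, 108 mm over two facing lobes, which point along its x and y axes; 18 mm thick, flat top with no recess. Origin: centre of its underside; z up. The clover dark ornament belongs on it.
- pale_round: Loose ornament of the same shape, size and carving as the dark round one, but of pale unstained wood (cream): to be left where it lies. Origin: centre of its underside. Two unlisted palm gouges (about 100 mm long, at most 26 mm high) also lie loose among the pieces, clear of them by a finger's width; taller things stand only along the far edge and the sides of the bench.
- pale_square: Loose ornament of the same shape, size and carving as the dark square one, but of pale unstained wood (cream): to be left where it lies. Origin: centre of its underside.
Not all that is in view belongs to the job. What is shaped like the dark_clover but purple is not meant.

How it is judged:
By the outcome, as a careful person would: the job done as asked, in the order asked, and still so for the second after the job is handed in, with the robot touching nothing.
It also fails if it takes over 88 s, if anything falls off the work surface, if the arm or the gripper's body presses on something with over 40 N, if the wrist force passes 120 N, or if a joint passes its speed limit or range.

### The arm

A 6-joint arm with a two-finger parallel gripper is mounted at the origin on the work surface. World frame = base frame: x ahead of the robot, y to its left, z up, the work surface at z = 0. Lengths are in mm, angles in rad, forces in N, time in s.
With the tool pointing down it reaches from about 300 to 775 mm from the base axis. Payload 14.6 kg.
Tool frame: the origin (TCP) lies midway between the tips of the shut fingers; the grasp point (between the pads) lies 19 mm behind it (manip.hold_point_z is the distance from the TCP to the grasp point, in mm); z points along the fingers, y is the direction in which the jaws open and shut (so a half turn about z gives the same grasp; the last joint's range is limited). The gripper opens to 94 mm and grips with 3 to 60 N. Pads are 16 mm wide; open, the fingers measure 119 mm over their backs; the gripper's body (75 mm by 177 mm) begins 78 mm behind the grasp point.
Start: joints at [1.181, 0.3, 1.521, -0, 1.321, -0.067], TCP at [174.47, 521.583, 178.546] pointing down, gripper open.
Joint ranges: [-3.03, 3.03], [-0.79, 2.21], [0.23, 2.52], [-1.04, 4.18], [0, 3.07], [-2.55, 2.55]. Speed limits (rad/s): [2.22, 2.22, 2.57, 3.14, 3.14, 3.14].

### API

Orientations are given as [roll, pitch, yaw] about the fixed x, y, z axes, in that order (R = Rz(yaw) Ry(pitch) Rx(roll)).
In Python, from cell import manip gives the robot as it stands.
- The arm moves only by the shell command python3 -m crank 'ROWS' [OPENING] [FORCE]. ROWS is JSON, a list of rows, each an object with "offset": the shift along the world's x, y, z in m, a list of three; "spin": the turn about the world's z in degrees. In form: [{"offset": [dx, dy, dz], "spin": spin}, ...]. A call has exactly 8 rows; each row is the pose to reach, as a shift and turn from the pose measured when the call began; what a row does not reach only later rows make up. A row lasts 1/12 s, in which the tool goes at most 41.7 mm and 7.16 degrees, less where a joint would pass 70% of its speed; a pose out of reach is approached as far as the arm can. A call with a gripper value outside its range is refused whole. OPENING is the opening, from 0 (shut) to 1 (fully open), set as the call begins (- or left out, the last holds). The fingers move at their own pace and stop on an object; FORCE is the grip in N (left out, the last holds). Time passes only in rows, so rows that repeat a pose let the fingers close, or fill a call up. It gives the time, the measured TCP pose, the force and the opening at its end, in the units of the state.
- manip.read_state(): the state, without advancing time (a new reading comes with each control period).
- manip.camera(name): name is "scene" or "top"; returns a dict with "pixels" (420x560x3 uint8, red, green, blue), "fx", "fy", "cx", "cy" (pixels), "k1" (the pictures are not rectified: a ray, as slopes to the right and down, at radius r is drawn at 1 + k1 r^2 times it, then the intrinsics apply), "extrinsics" (4x4, takes a point from world to camera coordinates). Camera axes: x right, y down, z forward; pixel columns grow to the right and rows downward; lengths in mm; the calibration is good to about 2 mm. A picture is of the moment at which its call begins. There is no depth.
- manip.sign_off(): hands the job in, once; it reports no verdict.
Trained networks look in a picture, given as the dict that the camera call returned (one of the last four; its "shot" number tells which), for a name from the list of things; names that differ only in an ending like _2 or _b are one class to them, and where a whole thing is asked for, a point or a joint stands for the part that bears it (a point fixed in the world has none). Each returns a list of dicts, best first, with "conf" (0 to 1); they miss things now and then, are a little off and sometimes report something else, mostly with a low value. They report only what shows in the picture. A call takes as long as a camera call. They do not tell look-alikes from the thing itself.
- manip.search_frame(picture, name): "location" ([x, y, z] in mm, in world coordinates, good to about 4 mm: the middle of the surface that is visible of it).
- manip.masks_of(picture, name): "mask" (420x560 bool, what is visible of it).
The state is a dict: "clock": time; "joints": joint angles; "qd": joint speeds; "effort": joint torques, N m; "eef_pos": TCP position; "eef_rot": TCP orientation; "wrist_force": force on the tool from outside, world axes, zero at the start; "moment": the same for the moment, N m; "finger_gap": finger opening in mm.
Only numpy, scipy, OpenCV 4.12 (cv2) and the standard library are available. Lean on these libraries where they do the work, as an engineer would, in place of code of your own. Each camera call takes 0.05 s, during which the arm holds its last target. There are 200 camera calls.

## Working session

There is one attempt and no reset: what is moved stays moved. The work goes in short steps, Python scripts to look and compute and a shell command to move; the robot and the scene stay as the last step left them, time stands still between calls to the robot, and variables do not carry over. Pictures are saved under pics/ and viewed, about 12 in all and at most 16, crops included, and the job is handed in when it is done.

```bash
mkdir -p pics; ls
cat > h.py <<'E'
import numpy as np, cv2
from cell import manip
def ray(p,u,v):
    x=(np.asarray(u,float)-p['cx'])/p['fx'];y=(np.asarray(v,float)-p['cy'])/p['fy']
    X,Y=x.copy(),y.copy()
    for _ in range(20):
        s=1+p['k1']*(X*X+Y*Y);X,Y=x/s,y/s
    return np.stack([X,Y,np.ones_like(X)],-1)
def toplane(p,uv,z):
    uv=np.asarray(uv,float).reshape(-1,2);E=np.array(p['extrinsics']);R,t=E[:3,:3],E[:3,3]
    d=ray(p,uv[:,0],uv[:,1])@R;c=-R.T@t
    return c+d*((z-c[2])/d[:,2])[:,None]
def save(p,n,box=None,k=1):
    im=p['pixels'][:,:,::-1]
    if box: im=im[box[1]:box[3],box[0]:box[2]]
    cv2.imwrite('pics/'+n,cv2.resize(np.ascontiguousarray(im),None,fx=k,fy=k,interpolation=cv2.INTER_CUBIC))
E
python3 - <<'E'
from h import *
for c in('top','scene'):
    p=manip.camera(c);save(p,c+'1.png',k=1.4)
    E=np.array(p['extrinsics']);print(c,p['fx'],p['k1'],(-E[:3,:3].T@E[:3,3]).round(),E[:3,:3].round(2).tolist())
    for n in 'dark_round dark_square dark_oval dark_clover plaque_round plaque_square plaque_oval plaque_clover pale_round pale_square'.split():
        print(n,[(np.round(d['location']).tolist(),round(d['conf'],2)) for d in manip.search_frame(p,n)][:4])
print(manip.read_state())
E
```

```text
pics
top 410.0791837878478 -0.054212125716512516 [414.  11. 952.] [[-0.0, -1.0, 0.02], [-1.0, 0.0, -0.1], [0.1, -0.02, -1.0]]
dark_round [([630.0, 201.0, 16.0], 0.56)]
dark_square [([347.0, -301.0, 17.0], 0.57)]
dark_oval [([346.0, 308.0, 19.0], 0.84)]
dark_clover [([454.0, 166.0, 16.0], 0.65), ([543.0, 126.0, 17.0], 0.56)]
plaque_round [([662.0, 11.0, 19.0], 0.68)]
plaque_square [([527.0, 393.0, 22.0], 0.79)]
plaque_oval []
plaque_clover [([528.0, -414.0, 18.0], 0.62)]
pale_round [([624.0, -228.0, 14.0], 0.94)]
pale_square [([432.0, -172.0, 18.0], 0.98)]
scene 384.9689015612978 -0.10707661846715961 [ 888. -389.  775.] [[0.73, 0.68, -0.01], [0.54, -0.59, -0.59], [-0.4, 0.43, -0.81]]
dark_round [([640.0, 198.0, 15.0], 0.56), ([628.0, -233.0, 18.0], 0.52)]
dark_square [([358.0, -305.0, 17.0], 0.77)]
dark_oval [([350.0, 300.0, 17.0], 0.77)]
dark_clover [([457.0, 157.0, 18.0], 0.81), ([546.0, 121.0, 19.0], 0.6)]
plaque_round [([663.0, 4.0, 20.0], 0.88)]
plaque_square [([533.0, 388.0, 21.0], 0.77)]
plaque_oval [([468.0, -1.0, 19.0], 0.59)]
plaque_clover [([638.0, 200.0, 17.0], 0.55)]
pale_round [([630.0, -230.0, 17.0], 0.59)]
pale_square [([531.0, 388.0, 20.0], 0.74), ([455.0, 156.0, 19.0], 0.73), ([434.0, -175.0, 16.0], 0.68)]
{'clock': 1.1, 'joints': array([ 1.18138972e+00,  2.99898103e-01,  1.52098950e+00,  2.76579522e-05,
        1.32071853e+00, -6.66351063e-02]), 'qd': array([-1.42813770e-03,  1.53747436e-03,  1.00193678e-03, -2.39978152e-04,
       -1.41780678e-05,  9.02321441e-04]), 'effort': array([ 9.84636899e-04, -5.31679487e+01, -3.52916765e+01,  7.09054805e-02,
        2.13669136e-02,  1.08896768e-05]), 'eef_pos': array([174.46752427, 521.58401005, 178.55106721]), 'eef_rot': array([-3.14158099e+00, -2.76357453e-05,  2.81881431e+00]), 'wrist_force': array([-0.10813337, -0.52357417,  0.20186705]), 'moment': array([-0.03749484, -0.01817514, -0.0564293 ]), 'finger_gap': 93.7517619048451}
```

View pics/top1.png

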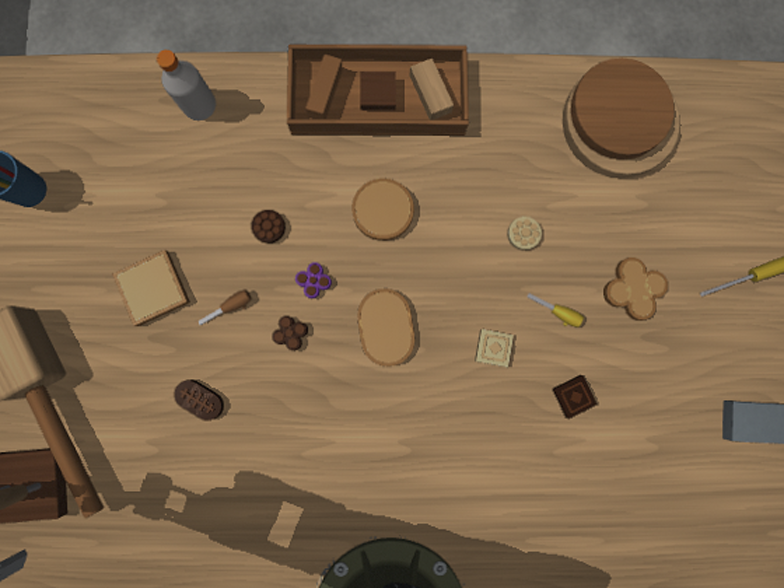

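View pics/scene1.png

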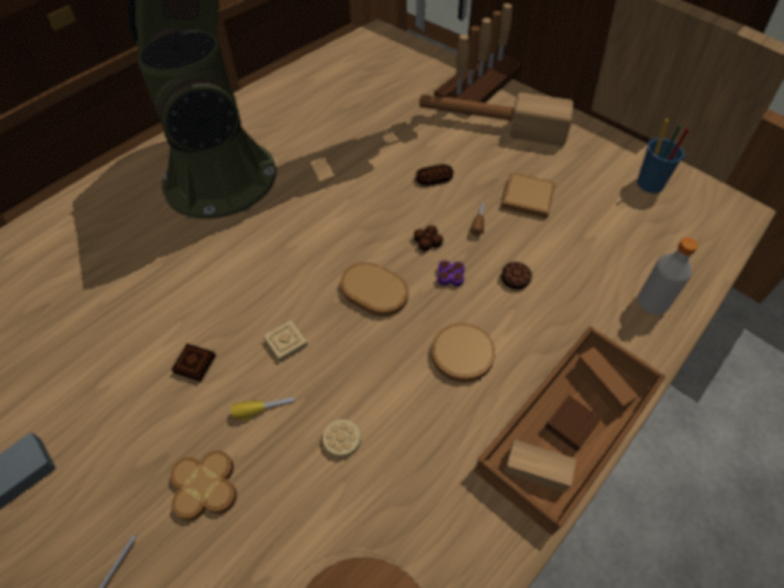

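The top view shows dark_round at (268,226), dark_clover at (291,333), dark_oval at (200,400) and dark_square at (576,397). The plaques are round (384,209), oval (387,327), square (152,287) and clover (637,289). The purple clover at (314,280), the pale pieces and the gouges are not to be touched. The network reports agree. Next I fit the known outlines to the masks in both views.

```bash
cat > fit.py <<'E'
from h import *
from scipy.optimize import minimize
a=np.linspace(0,2*np.pi,72,endpoint=False);C=np.c_[np.cos(a),np.sin(a)]
def stad(L,W): 
    s=np.where(C[:,:1]>=0,1,-1)*np.array([[(L-W)/2,0]]);return C*W/2+s
def sq(w): return np.array([[1,1],[-1,1],[-1,-1],[1,-1]])*w/2
def clov(r,c): return [C*r+np.array(o)*c for o in((1,0),(-1,0),(0,1),(0,-1))]+[sq(c*1.1)]
SH=dict(dark_round=([C*28],0,16),dark_square=([sq(54)],0,16),dark_oval=([stad(84,46)],0,16),dark_clover=(clov(13,17),0,16),
 plaque_round=([C*52],0,18),plaque_square=([sq(96)],0,18),plaque_oval=([stad(128,88)],0,18),plaque_clover=(clov(23.4,30.6),0,18))
SYM=dict(round=360,square=90,oval=180,clover=90)
def proj(p,P):
    E=np.array(p['extrinsics']);q=P@E[:3,:3].T+E[:3,3];x=q[:,:2]/q[:,2:];x=x*(1+p['k1']*(x**2).sum(1))[:,None]
    return x*[p['fx'],p['fy']]+[p['cx'],p['cy']]
def sil(p,n,pose,z0=None,box=None,k=6):
    parts,lo,hi=SH[n]
    if z0 is not None: lo,hi=z0,z0+hi
    c,s=np.cos(pose[2]),np.sin(pose[2]);R=np.array([[c,-s],[s,c]]);x0,y0,x1,y1=box
    m=np.zeros(((y1-y0)*k,(x1-x0)*k),np.uint8)
    for q in parts:
        w=q@R.T+pose[:2];P=np.r_[np.c_[w,np.full(len(w),lo)],np.c_[w,np.full(len(w),hi)]]
        u=(proj(p,P)+.5-[x0,y0])*k
        cv2.fillConvexPoly(m,cv2.convexHull((u*16).astype(np.int32)),1,shift=4)
    return cv2.resize(m.astype(np.float32),(x1-x0,y1-y0),interpolation=cv2.INTER_AREA)
def getmask(p,n,guess,z):
    best=None;g=proj(p,np.array([[*guess,z]]))[0]
    for d in manip.masks_of(p,n):
        v,u=np.nonzero(d['mask'])
        if len(u) and np.hypot(u.mean()-g[0],v.mean()-g[1])<14: 
            if best is None or d['conf']>best[1]: best=(d['mask'],d['conf'])
    return best
def fit(items,n,guess,z0=None,yaws=None):
    pr=[(p,m,(max(0,int(np.nonzero(m)[1].min())-15),max(0,int(np.nonzero(m)[0].min())-15),int(np.nonzero(m)[1].max())+16,int(np.nonzero(m)[0].max())+16)) for p,m in items]
    pr=[(p,m,(b[0],b[1],min(b[2],560),min(b[3],420))) for p,m,b in pr]
    def cost(q):
        t=0
        for p,m,b in pr:
            mm=m[b[1]:b[3],b[0]:b[2]].astype(np.float32);t+=np.abs(sil(p,n,(q[0],q[1],q[2]/40),z0,b)-mm).sum()/mm.sum()
        return t/len(pr)
    S=SYM[n.split('_')[1]];best=None
    for y in (np.radians(np.arange(0,S,22.5)) if S<360 else [0]):
        f=lambda q:cost(q)
        x0=np.array([*guess,y*40]);r=minimize(f,x0,method='Nelder-Mead',options=dict(initial_simplex=x0+np.array([[0,0,0],[6,0,0],[0,6,0],[0,0,6]]),maxiter=90))
        if best is None or r.fun<best.fun: best=r
    x,y,w=best.x;w=np.degrees(w/40)%S
    return np.round([x,y,w-S if w>S/2 else w],1),round(best.fun,3)
G=dict(dark_round=(634,200),dark_square=(352,-303),dark_oval=(348,304),dark_clover=(455,161),plaque_round=(662,8),plaque_square=(530,390),plaque_oval=(468,-1),plaque_clover=(528,-414))
E
cat > a.py <<'E'
from fit import *
P=[manip.camera('top'),manip.camera('scene')]
for n,g in G.items():
    it=[];o=[]
    for p in P:
        m=getmask(p,n,g,SH[n][2])
        if m is None: o.append('none');continue
        it.append((p,m[0]));o.append((round(m[1],2),*fit(it[-1:],n,g)))
    print(n,o,'JOINT',fit(it,n,g) if len(it)==2 else '')
E
time python3 a.py
```

```text
dark_round [(0.88, array([631.1, 204.2,   1.5]), np.float64(0.075)), (0.85, array([ 6.320e+02,  2.021e+02, -2.000e-01]), np.float64(0.12))] JOINT (array([631.4, 203.8,   3.8]), np.float64(0.103))
dark_square [(0.71, array([ 347.8, -302.3,   25.9]), np.float64(0.062)), (0.67, array([ 346.4, -305. ,   24.7]), np.float64(0.063))] JOINT (array([ 347. , -303.6,   25.7]), np.float64(0.087))
dark_oval [(0.58, array([344.4, 311.3,  57.6]), np.float64(0.04)), (0.57, array([342.8, 309.8,  62. ]), np.float64(0.066))] JOINT (array([343.8, 310.7,  59. ]), np.float64(0.064))
dark_clover [(0.78, array([454.9, 164.8,  21.1]), np.float64(0.064)), (0.52, array([452.4, 160.8,  12.9]), np.float64(0.309))] JOINT (array([454.5, 164.4,  22.2]), np.float64(0.2))
plaque_round [(0.73, array([661.5,  11.9,   5.1]), np.float64(0.059)), 'none'] JOINT 
plaque_square [(0.65, array([528.3, 396.3,  24.9]), np.float64(0.097)), (0.8, array([526.8, 395.7,  24.3]), np.float64(0.058))] JOINT (array([526.9, 395.6,  24.4]), np.float64(0.078))
plaque_oval [(0.87, array([464. ,   7.3,   8.8]), np.float64(0.022)), (0.86, array([458.9,   6.5,   8.6]), np.float64(0.028))] JOINT (array([462.2,   7. ,   9.2]), np.float64(0.054))
plaque_clover [(0.75, array([ 526.8, -413.6,   13.5]), np.float64(0.115)), (0.67, array([ 525. , -414.3,   13. ]), np.float64(0.063))] JOINT (array([ 525.8, -414.3,   12.7]), np.float64(0.091))
real	0m18.954s
user	0m13.303s
sys	0m0.424s
```

```bash
python3 -m crank '[{"offset":[0.03,-0.035,-0.01],"spin":7},{"offset":[0.055,-0.07,-0.02],"spin":14},{"offset":[0.08,-0.105,-0.035],"spin":21},{"offset":[0.105,-0.135,-0.05],"spin":28},{"offset":[0.13,-0.165,-0.065],"spin":35},{"offset":[0.15,-0.19,-0.08],"spin":42},{"offset":[0.165,-0.205,-0.09],"spin":49},{"offset":[0.1695,-0.2106,-0.1],"spin":56}]' 1 20
```

```text
clock: 2.67
eef_pos: [345.6, 308.8, 78.1]
eef_rot: [-3.141, 0.001, -2.538]
wrist_force: [0.1, 0.5, 0.9]
finger_gap: 93.6
```

```bash
python3 -m crank '[{"offset":[-0.0016,0.0022,0],"spin":7},{"offset":[-0.0016,0.0022,0],"spin":14},{"offset":[-0.0016,0.0022,-0.005],"spin":21},{"offset":[-0.0016,0.0022,-0.02],"spin":24},{"offset":[-0.0016,0.0022,-0.04],"spin":24},{"offset":[-0.0016,0.0022,-0.06],"spin":24},{"offset":[-0.0016,0.0022,-0.072],"spin":24},{"offset":[-0.0016,0.0022,-0.074],"spin":24}]' 1 20
```

```text
clock: 3.33
eef_pos: [343.1, 310.3, 2.3]
eef_rot: [3.141, -0.002, -2.12]
wrist_force: [-0.1, -0.1, 0.4]
finger_gap: 93.9
```

```bash
python3 -m crank '[{"offset":[0,0,0],"spin":0},{"offset":[0,0,0],"spin":0},{"offset":[0,0,0],"spin":0},{"offset":[0,0,0],"spin":0},{"offset":[0,0,0],"spin":0},{"offset":[0,0,0],"spin":0},{"offset":[0,0,0],"spin":0},{"offset":[0,0,0],"spin":0}]' 0 20
python3 - <<'E'
from h import *
save(manip.camera('scene'),'s2.png',(230,60,430,210),4)
E
```

```text
clock: 4.0
eef_pos: [343.2, 310.4, 2.4]
eef_rot: [3.141, -0.002, -2.12]
wrist_force: [0.3, 0.7, 0.0]
finger_gap: 43.9
```

View pics/s2.png

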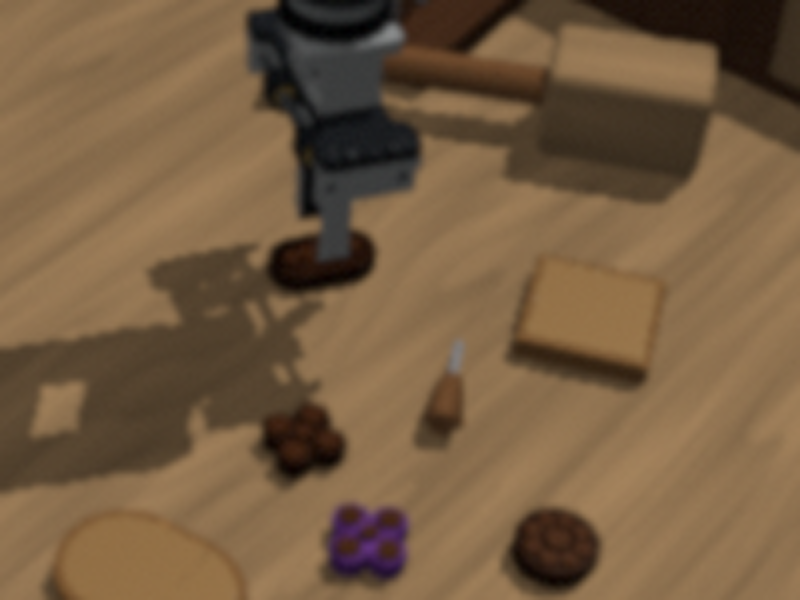

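```bash
python3 -m crank '[{"offset":[0,0,0.03],"spin":0},{"offset":[0.004,-0.01,0.06],"spin":-4},{"offset":[0.018,-0.045,0.07],"spin":-11},{"offset":[0.033,-0.083,0.07],"spin":-18},{"offset":[0.048,-0.121,0.07],"spin":-25},{"offset":[0.063,-0.159,0.07],"spin":-32},{"offset":[0.078,-0.197,0.07],"spin":-39},{"offset":[0.09,-0.23,0.07],"spin":-45}]' 0 20
```

```text
clock: 4.72
eef_pos: [433.7, 78.0, 72.6]
eef_rot: [3.141, -0.001, -2.912]
wrist_force: [0.8, 0.9, 0.5]
finger_gap: 0.6
```

The gap fell to 0.6, so the piece slipped out. I look at where it lies.

Run:
```python
from fit import *
p=manip.camera('scene');save(p,'s3.png',(180,60,430,247),3.2)
q=manip.camera('top')
for c in(p,q): print([(np.round(d['location']).tolist(),round(d['conf'],2)) for d in manip.search_frame(c,'dark_oval')])
it=[]
for c in(p,q):
    m=getmask(c,'dark_oval',(344,311),16)
    if m: it.append((c,m[0]));print(fit(it[-1:],'dark_oval',(344,311)))
```

```text
[([351.0, 300.0, 15.0], 0.81)]
[([346.0, 307.0, 20.0], 0.77)]
(array([343.2, 312.1,  58.9]), np.float64(0.07))
(array([344.3, 312. ,  59.4]), np.float64(0.072))
```

View pics/s3.png

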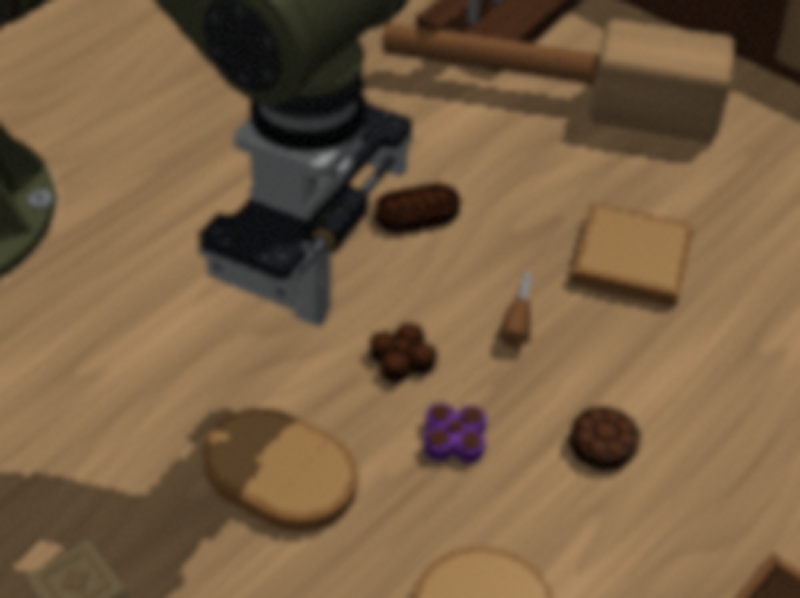

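Run:
```python
from fit import *
p=manip.camera('scene')
d=np.array([.85,-.52,0])
for nm,T,o,k,half,dd in(('s2',[343.2,310.4,2.4],(230,60),4,22,d),('s3',[433.7,78,72.6],(180,60),3.2,3,np.array([np.cos(np.radians(103.2)),np.sin(np.radians(103.2)),0]))):
    T=np.array(T)
    for z in (0,10,20,30,40):
        print(nm,z,((proj(p,np.array([T+half*dd+[0,0,z],T-half*dd+[0,0,z]]))-o)*k).round().tolist())
s=manip.read_state();print(s['eef_pos'],s['finger_gap'],s['joints'])
```

```text
s2 0 [[328.0, 283.0], [310.0, 246.0]]
s2 10 [[329.0, 273.0], [311.0, 235.0]]
s2 20 [[330.0, 263.0], [311.0, 225.0]]
s2 30 [[331.0, 252.0], [312.0, 214.0]]
s2 40 [[331.0, 241.0], [312.0, 204.0]]
s3 0 [[316.0, 340.0], [313.0, 345.0]]
s3 10 [[316.0, 332.0], [312.0, 337.0]]
s3 20 [[316.0, 323.0], [312.0, 328.0]]
s3 30 [[316.0, 313.0], [312.0, 318.0]]
s3 40 [[316.0, 304.0], [312.0, 309.0]]
[432.81800993  81.35930054  72.34484138] -0.00539806179036844 [ 1.02175582e-01  1.87121363e-01  1.93185815e+00  7.41116845e-04
  1.02486451e+00 -1.70811906e+00]
```

The projection shows the fingertips sit about 20–25 mm higher than the reported TCP, so the fingers closed above the oval. It hasn't moved. I go back and descend further, watching the force.

```bash
python3 -m crank '[{"offset":[-0.01,0.025,0],"spin":5},{"offset":[-0.024,0.062,0],"spin":11},{"offset":[-0.038,0.098,0],"spin":17},{"offset":[-0.052,0.134,0],"spin":23},{"offset":[-0.066,0.17,0],"spin":29},{"offset":[-0.079,0.205,0],"spin":35},{"offset":[-0.0888,0.23,-0.01],"spin":41},{"offset":[-0.0888,0.23,-0.02],"spin":45}]' 0.9 20; python3 -m crank '[{"offset":[0,0,-0.01],"spin":0},{"offset":[0,0,-0.02],"spin":0},{"offset":[0,0,-0.03],"spin":0},{"offset":[0,0,-0.04],"spin":0},{"offset":[0,0,-0.045],"spin":0},{"offset":[0,0,-0.05],"spin":0},{"offset":[0,0,-0.05],"spin":0},{"offset":[0,0,-0.05],"spin":0}]'
```

```text
clock: 5.73
eef_pos: [341.7, 315.9, 52.5]
eef_rot: [3.141, -0.0, -2.105]
wrist_force: [0.8, -0.6, 0.5]
finger_gap: 50.1
clock: 6.4
eef_pos: [341.9, 315.8, 2.5]
eef_rot: [3.141, -0.0, -2.106]
wrist_force: [0.6, -0.7, -0.3]
finger_gap: 84.3
```

```bash
python3 -m crank '[{"offset":[0.002,-0.004,0],"spin":0},{"offset":[0.002,-0.004,0],"spin":0},{"offset":[0.002,-0.004,-0.003],"spin":0},{"offset":[0.002,-0.004,-0.006],"spin":0},{"offset":[0.002,-0.004,-0.009],"spin":0},{"offset":[0.002,-0.004,-0.012],"spin":0},{"offset":[0.002,-0.004,-0.014],"spin":0},{"offset":[0.002,-0.004,-0.014],"spin":0}]'
python3 - <<'E'
from h import *
save(manip.camera('scene'),'s4.png',(270,80,350,140),8)
print(manip.read_state()['wrist_force'])
E
```

```text
clock: 7.07
eef_pos: [343.7, 311.6, -12.0]
eef_rot: [3.141, -0.001, -2.106]
wrist_force: [0.4, -0.1, 0.2]
finger_gap: 84.5
[ 0.12319673 -0.42629928  0.01061042]
```

View pics/s4.png

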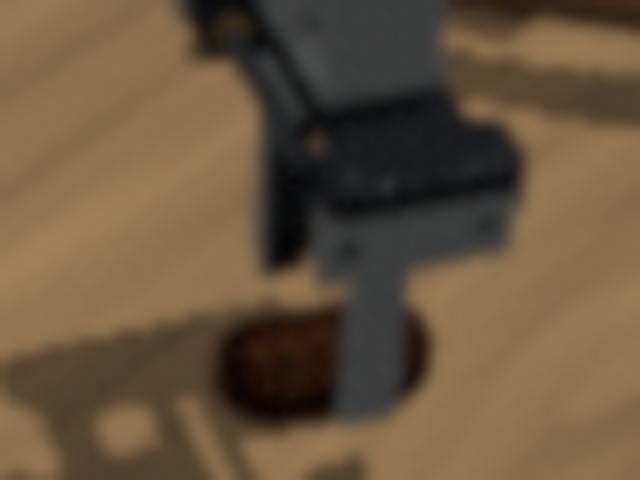

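Run:
```python
from fit import *
p=manip.camera('scene')
j=np.radians(149.3);d=np.array([-np.cos(j),-np.sin(j),0]);e=np.array([np.cos(j-np.pi/2),np.sin(j-np.pi/2),0]);print(d,e)
T=np.array([343.7,311.6,0])
for h in(42,55):
  for z in(0,5,10):
    print(h,z,((proj(p,np.array([T+h*d-8*e+[0,0,z],T+h*d+8*e+[0,0,z],T-h*d+[0,0,z]]))-[270,80]+.5)*8).round().tolist())
b=(270,80,350,140)
print(((proj(p,np.array([[343.7,311.6,16]]))-[270,80]+.5)*8).round())
```

```text
[ 0.85985227 -0.51054292  0.        ] [0.51054292 0.85985227 0.        ]
42 0 [[342.0, 454.0], [383.0, 445.0], [289.0, 306.0]]
42 5 [[343.0, 444.0], [384.0, 435.0], [290.0, 296.0]]
42 10 [[343.0, 433.0], [385.0, 425.0], [290.0, 286.0]]
55 0 [[354.0, 477.0], [395.0, 469.0], [278.0, 285.0]]
55 5 [[354.0, 467.0], [396.0, 458.0], [279.0, 275.0]]
55 10 [[355.0, 457.0], [397.0, 448.0], [279.0, 265.0]]
[[327. 343.]]
```

```bash
python3 -c "
from cell import manip;print(manip.hold_point_z)"; python3 -m crank '[{"offset":[0,0,0],"spin":0},{"offset":[0,0,0],"spin":0},{"offset":[0,0,0],"spin":0},{"offset":[0,0,-0.002],"spin":0},{"offset":[0,0,-0.004],"spin":0},{"offset":[0,0,-0.006],"spin":0},{"offset":[0,0,-0.008],"spin":0},{"offset":[0,0,-0.008],"spin":0}]' 0.68 20
python3 - <<'E'
from h import *
save(manip.camera('scene'),'s5.png',(270,80,350,140),8)
print(manip.read_state()['wrist_force'])
E
```

```text
18.8
clock: 7.83
eef_pos: [343.7, 311.6, -20.0]
eef_rot: [3.14, -0.001, -2.106]
wrist_force: [0.7, -0.0, -0.3]
finger_gap: 64.0
[0.65058216 0.27826066 0.32052312]
```

View pics/s5.png

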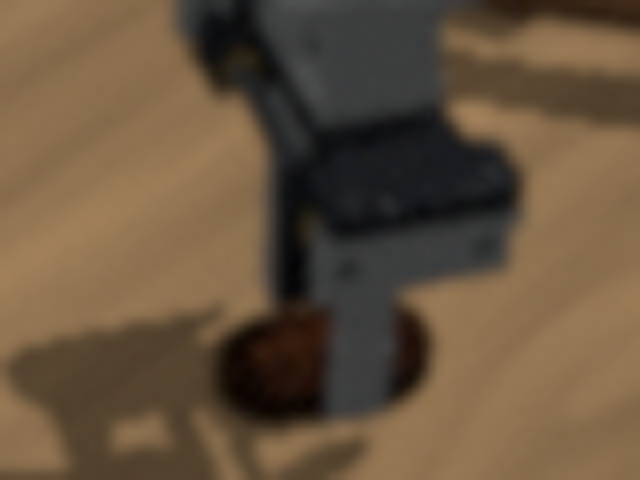

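```bash
python3 -m crank '[{"offset":[0,0,-0.001],"spin":0},{"offset":[0,0,-0.002],"spin":0},{"offset":[0,0,-0.003],"spin":0},{"offset":[0,0,-0.004],"spin":0},{"offset":[0,0,-0.005],"spin":0},{"offset":[0,0,-0.006],"spin":0},{"offset":[0,0,-0.006],"spin":0},{"offset":[0,0,-0.006],"spin":0}]'; python3 -c "
from cell import manip;s=manip.read_state();print(s['wrist_force'],s['eef_pos'])"
```

```text
clock: 8.55
eef_pos: [343.7, 311.7, -25.9]
eef_rot: [3.141, -0.001, -2.106]
wrist_force: [-0.1, -0.2, 0.5]
finger_gap: 64.1
[-0.14841037 -0.1772783   0.4858429 ] [343.70951595 311.65047454 -25.87531715]
```

No contact at all yet, so I close here.

```bash
python3 -m crank '[{"offset":[0,0,0],"spin":0},{"offset":[0,0,0],"spin":0},{"offset":[0,0,0],"spin":0},{"offset":[0,0,0],"spin":0},{"offset":[0,0,0],"spin":0},{"offset":[0,0,0],"spin":0},{"offset":[0,0,0],"spin":0},{"offset":[0,0,0],"spin":0}]' 0 20
python3 - <<'E'
from h import *
save(manip.camera('scene'),'s6.png',(270,80,350,140),8)
print(manip.read_state()['wrist_force'])
E
```

```text
clock: 9.22
eef_pos: [343.7, 311.7, -25.8]
eef_rot: [3.141, -0.001, -2.105]
wrist_force: [0.3, -0.3, -0.1]
finger_gap: 45.8
[-0.17573377 -0.04790502  0.81747218]
```

View pics/s6.png

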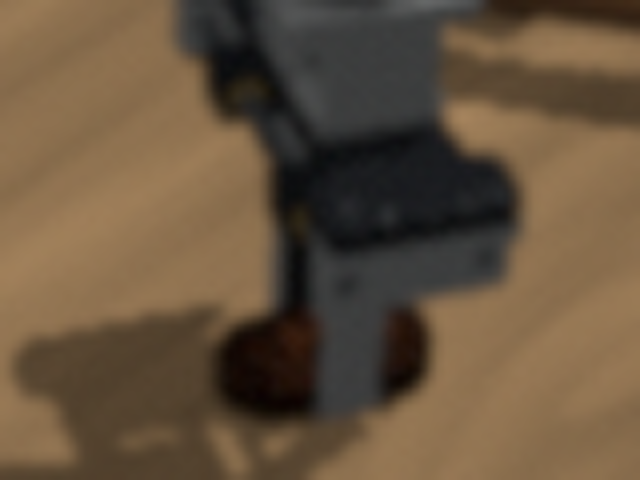

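```bash
python3 -m crank '[{"offset":[0,0,0.02],"spin":0},{"offset":[0,0,0.05],"spin":0},{"offset":[0.01,-0.025,0.07],"spin":-7},{"offset":[0.025,-0.06,0.07],"spin":-14},{"offset":[0.039,-0.098,0.07],"spin":-21},{"offset":[0.054,-0.136,0.07],"spin":-28},{"offset":[0.069,-0.174,0.07],"spin":-35},{"offset":[0.08,-0.205,0.07],"spin":-42}]' 0 20;  python3 -m crank '[{"offset":[0.01,-0.025,0],"spin":-4},{"offset":[0.024,-0.06,0],"spin":-8},{"offset":[0.033,-0.085,0],"spin":-8},{"offset":[0.036,-0.094,0],"spin":-8},{"offset":[0.036,-0.094,0],"spin":-8},{"offset":[0.036,-0.094,0],"spin":-8},{"offset":[0.036,-0.094,0],"spin":-8},{"offset":[0.036,-0.094,0],"spin":-8}]'
```

```text
clock: 9.93
eef_pos: [424.3, 104.3, 44.3]
eef_rot: [3.141, -0.001, -2.845]
wrist_force: [0.7, 1.0, -0.6]
finger_gap: 45.7
clock: 10.6
eef_pos: [459.9, 11.5, 44.3]
eef_rot: [3.141, -0.001, -2.983]
wrist_force: [0.8, -0.4, 0.1]
finger_gap: 45.6
```

```bash
python3 -m crank '[{"offset":[0.0031,-0.0044,0],"spin":0},{"offset":[0.0031,-0.0044,-0.01],"spin":0},{"offset":[0.0031,-0.0044,-0.024],"spin":0},{"offset":[0.0031,-0.0044,-0.036],"spin":0},{"offset":[0.0031,-0.0044,-0.044],"spin":0},{"offset":[0.0031,-0.0044,-0.048],"spin":0},{"offset":[0.0031,-0.0044,-0.05],"spin":0},{"offset":[0.0031,-0.0044,-0.051],"spin":0}]';  python3 -m crank '[{"offset":[0,0,-0.001],"spin":0},{"offset":[0,0,-0.001],"spin":0},{"offset":[0,0,-0.001],"spin":0},{"offset":[0,0,-0.001],"spin":0},{"offset":[0,0,-0.001],"spin":0},{"offset":[0,0,-0.001],"spin":0},{"offset":[0,0,-0.001],"spin":0},{"offset":[0,0,-0.001],"spin":0}]'
```

```text
clock: 11.27
eef_pos: [463.1, 7.1, -6.8]
eef_rot: [3.141, -0.001, -2.983]
wrist_force: [0.1, 0.2, -0.5]
finger_gap: 45.7
clock: 11.93
eef_pos: [463.1, 7.2, -7.8]
eef_rot: [3.141, -0.001, -2.983]
wrist_force: [-0.7, -0.4, 0.2]
finger_gap: 45.9
```

```bash
python3 -m crank '[{"offset":[0,0,0],"spin":0},{"offset":[0,0,0],"spin":0},{"offset":[0,0,0],"spin":0},{"offset":[0,0,0.0],"spin":0},{"offset":[0,0,0.02],"spin":0},{"offset":[0,0,0.05],"spin":0},{"offset":[-0.002,0.03,0.06],"spin":5},{"offset":[-0.004,0.065,0.06],"spin":11}]' 0.85 20;  python3 -m crank '[{"offset":[-0.002,0.03,0],"spin":2},{"offset":[-0.004,0.065,0],"spin":2},{"offset":[-0.004,0.09,0],"spin":2},{"offset":[-0.004,0.098,0],"spin":2},{"offset":[-0.004,0.098,0],"spin":2},{"offset":[-0.004,0.098,0],"spin":2},{"offset":[-0.004,0.098,0],"spin":2},{"offset":[-0.004,0.098,0],"spin":2}]'
python3 - <<'E'
from fit import *
for c in('top','scene'):
    p=manip.camera(c)
    for n,g,z in(('dark_oval',(463,7),18),('plaque_oval',(463,7),0),('dark_clover',G['dark_clover'],0)):
        m=getmask(p,n,g,16+z); print(c,n,m and fit([(p,m[0])],n,g,z))
E
```

```text
clock: 12.6
eef_pos: [460.6, 71.9, 54.9]
eef_rot: [-3.141, 0.004, -2.791]
wrist_force: [0.5, 0.3, -0.3]
finger_gap: 79.7
clock: 13.27
eef_pos: [456.8, 168.7, 54.8]
eef_rot: [-3.141, 0.003, -2.757]
wrist_force: [-0.8, -1.1, -0.4]
finger_gap: 79.8
top dark_oval (array([464.3,   7.5,  10. ]), np.float64(0.062))
top plaque_oval (array([463.7,   7. ,   9.3]), np.float64(0.524))
top dark_clover None
scene dark_oval (array([459.9,   7.1,   8.4]), np.float64(0.094))
scene plaque_oval (array([459.7,   6.7,   9.5]), np.float64(0.617))
scene dark_clover (array([450.8, 161.4,  19.2]), np.float64(0.091))
```

```bash
python3 -m crank '[{"offset":[-0.0018,-0.0042,0],"spin":-1},{"offset":[-0.0018,-0.0042,-0.01],"spin":-1},{"offset":[-0.0018,-0.0042,-0.03],"spin":-1},{"offset":[-0.0018,-0.0042,-0.05],"spin":-1},{"offset":[-0.0018,-0.0042,-0.065],"spin":-1},{"offset":[-0.0018,-0.0042,-0.075],"spin":-1},{"offset":[-0.0018,-0.0042,-0.079],"spin":-1},{"offset":[-0.0018,-0.0042,-0.081],"spin":-1}]';  python3 -m crank '[{"offset":[0,0,0],"spin":0},{"offset":[0,0,0],"spin":0},{"offset":[0,0,0],"spin":0},{"offset":[0,0,0],"spin":0},{"offset":[0,0,0],"spin":0},{"offset":[0,0,0],"spin":0},{"offset":[0,0,0],"spin":0},{"offset":[0,0,0],"spin":0}]' 0 20
python3 - <<'E'
from fit import *
p=manip.camera('scene');save(p,'s7.png',(260,110,360,185),8)
m=getmask(p,'dark_clover',(455,164),16);print(m and fit([(p,m[0])],'dark_clover',(455,164)))
print(manip.read_state()['eef_pos'],manip.read_state()['wrist_force'])
E
```

```text
clock: 14.33
eef_pos: [454.6, 165.5, -26.7]
eef_rot: [-3.141, 0.002, -2.773]
wrist_force: [-6.9, -3.0, 14.4]
finger_gap: 79.7
clock: 15.0
eef_pos: [454.9, 165.6, -26.2]
eef_rot: [-3.141, 0.003, -2.773]
wrist_force: [-0.6, -0.8, 6.8]
finger_gap: 59.8
(array([453.4, 162. ,  23.5]), np.float64(1.791))
[454.95238903 165.57913971 -26.1958367 ] [-1.10260136 -0.01395782  6.13495793]
```

View pics/s7.png

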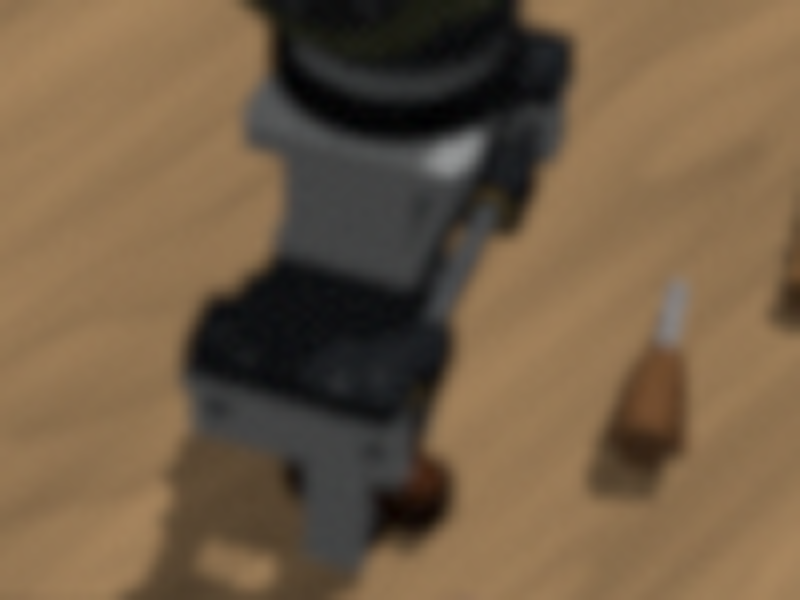

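```bash
python3 -m crank '[{"offset":[0,0,0.02],"spin":0},{"offset":[0,0,0.05],"spin":-4},{"offset":[0.003,-0.025,0.075],"spin":-11},{"offset":[0.008,-0.06,0.08],"spin":-18},{"offset":[0.012,-0.1,0.08],"spin":-25},{"offset":[0.017,-0.14,0.08],"spin":-32},{"offset":[0.022,-0.18,0.08],"spin":-39},{"offset":[0.027,-0.22,0.08],"spin":-46}]' 0 20;  python3 -m crank '[{"offset":[0.005,-0.04,0],"spin":-7},{"offset":[0.01,-0.08,0],"spin":-14},{"offset":[0.015,-0.12,0],"spin":-21},{"offset":[0.02,-0.16,0],"spin":-28},{"offset":[0.025,-0.2,0],"spin":-35},{"offset":[0.03,-0.24,0],"spin":-42},{"offset":[0.035,-0.28,0],"spin":-49},{"offset":[0.039,-0.32,0],"spin":-52}]'
```

```text
clock: 15.77
eef_pos: [481.7, -56.3, 54.0]
eef_rot: [-3.141, 0.004, 2.701]
wrist_force: [0.8, 1.4, -0.9]
finger_gap: 59.4
clock: 16.43
eef_pos: [520.5, -378.3, 53.9]
eef_rot: [-3.141, 0.004, 1.786]
wrist_force: [0.1, -0.2, -0.7]
finger_gap: 59.2
```

```bash
python3 -m crank '[{"offset":[0.004,-0.02,0],"spin":0.7},{"offset":[0.006,-0.033,0],"spin":0.7},{"offset":[0.0061,-0.0355,0],"spin":0.7},{"offset":[0.0061,-0.0355,0],"spin":0.7},{"offset":[0.0061,-0.0355,0],"spin":0.7},{"offset":[0.0061,-0.0355,-0.01],"spin":0.7},{"offset":[0.0061,-0.0355,-0.02],"spin":0.7},{"offset":[0.0061,-0.0355,-0.03],"spin":0.7}]'
```

```text
clock: 17.1
eef_pos: [526.6, -412.9, 22.6]
eef_rot: [-3.141, 0.003, 1.799]
wrist_force: [-0.3, 0.1, -1.1]
finger_gap: 59.1
```

```bash
python3 -m crank '[{"offset":[0,-0.0008,-0.008],"spin":0},{"offset":[0,-0.0008,-0.016],"spin":0},{"offset":[0,-0.0008,-0.022],"spin":0},{"offset":[0,-0.0008,-0.026],"spin":0},{"offset":[0,-0.0008,-0.028],"spin":0},{"offset":[0,-0.0008,-0.029],"spin":0},{"offset":[0,-0.0008,-0.0297],"spin":0},{"offset":[0,-0.0008,-0.03],"spin":0}]'; python3 -c "
from cell import manip;s=manip.read_state();print(s['eef_pos'],s['wrist_force'])"
```

```text
clock: 17.77
eef_pos: [526.8, -413.8, -7.1]
eef_rot: [-3.141, 0.003, 1.799]
wrist_force: [0.5, 0.8, -0.1]
finger_gap: 59.6
[ 526.77365824 -413.79791907   -7.0575727 ] [ 0.53914072  0.75464154 -0.1068094 ]
```

```bash
python3 -m crank '[{"offset":[0,0,-0.001],"spin":0},{"offset":[0,0,-0.001],"spin":0},{"offset":[0,0,-0.001],"spin":0},{"offset":[0,0,-0.001],"spin":0},{"offset":[0,0,-0.001],"spin":0},{"offset":[0,0,0.02],"spin":0},{"offset":[0,0,0.05],"spin":0},{"offset":[-0.02,0.012,0.06],"spin":5}]' 0.85 20;  python3 -m crank '[{"offset":[-0.03,0.02,0],"spin":5},{"offset":[-0.06,0.04,0],"spin":7},{"offset":[-0.09,0.06,0],"spin":7},{"offset":[-0.12,0.08,0],"spin":7},{"offset":[-0.145,0.09,0],"spin":7},{"offset":[-0.158,0.0985,0],"spin":7},{"offset":[-0.158,0.0985,0],"spin":7},{"offset":[-0.158,0.0985,0],"spin":7}]'
python3 - <<'E'
from fit import *
for c in('top','scene'):
    p=manip.camera(c)
    for n,g,z in(('dark_clover',(526,-414),18),('plaque_clover',(526,-414),0),('dark_square',G['dark_square'],0)):
        m=getmask(p,n,g,16+z); print(c,n,m and fit([(p,m[0])],n,g,z))
E
```

```text
clock: 18.43
eef_pos: [509.3, -403.6, 56.8]
eef_rot: [3.139, 0.009, 1.885]
wrist_force: [0.2, -0.3, 0.8]
finger_gap: 80.0
clock: 19.1
eef_pos: [351.6, -305.5, 57.3]
eef_rot: [3.138, 0.01, 2.007]
wrist_force: [-0.5, -0.3, 0.9]
finger_gap: 80.0
top dark_clover (array([ 526.2, -411.5,   11.5]), np.float64(0.135))
top plaque_clover (array([ 527.9, -412.9,   12.5]), np.float64(0.726))
top dark_square (array([ 346.8, -301.7,   27.2]), np.float64(0.114))
scene dark_clover (array([ 524.5, -414. ,   15.3]), np.float64(0.113))
scene plaque_clover (array([ 524.7, -414.6,   14.4]), np.float64(0.639))
scene dark_square (array([ 345.5, -304.3,   26. ]), np.float64(0.129))
```

```bash
python3 -m crank '[{"offset":[-0.0041,0.0027,0],"spin":1},{"offset":[-0.0041,0.0027,-0.01],"spin":1},{"offset":[-0.0041,0.0027,-0.03],"spin":1},{"offset":[-0.0041,0.0027,-0.05],"spin":1},{"offset":[-0.0041,0.0027,-0.065],"spin":1},{"offset":[-0.0041,0.0027,-0.075],"spin":1},{"offset":[-0.0041,0.0027,-0.08],"spin":1},{"offset":[-0.0041,0.0027,-0.082],"spin":1}]';  python3 -m crank '[{"offset":[0,0,0],"spin":0},{"offset":[0,0,0],"spin":0},{"offset":[0,0,0],"spin":0},{"offset":[0,0,0],"spin":0},{"offset":[0,0,0],"spin":0},{"offset":[0,0,0],"spin":0},{"offset":[0,0,0],"spin":0},{"offset":[0,0,0],"spin":0}]' 0 20
```

```text
clock: 20.17
eef_pos: [347.2, -302.3, -26.2]
eef_rot: [3.139, 0.007, 2.025]
wrist_force: [0.0, -0.2, -0.5]
finger_gap: 79.6
clock: 20.83
eef_pos: [347.5, -302.5, -25.7]
eef_rot: [3.139, 0.008, 2.025]
wrist_force: [-1.3, 0.8, 6.4]
finger_gap: 53.9
```

```bash
python3 -m crank '[{"offset":[0,0,0.02],"spin":0},{"offset":[0,0,0.05],"spin":0},{"offset":[0.006,0.025,0.075],"spin":0},{"offset":[0.015,0.06,0.08],"spin":0},{"offset":[0.025,0.098,0.08],"spin":0},{"offset":[0.035,0.135,0.08],"spin":0},{"offset":[0.045,0.172,0.08],"spin":0},{"offset":[0.054,0.21,0.08],"spin":0}]' 0 20;  python3 -m crank '[{"offset":[0.01,0.039,0],"spin":-1},{"offset":[0.02,0.077,0],"spin":-1},{"offset":[0.03,0.116,0],"spin":-1},{"offset":[0.04,0.155,0],"spin":-1},{"offset":[0.05,0.193,0],"spin":-1},{"offset":[0.06,0.232,0],"spin":-1},{"offset":[0.07,0.27,0],"spin":-1},{"offset":[0.08,0.31,0],"spin":-1}]'
```

```text
clock: 21.5
eef_pos: [401.6, -90.9, 54.6]
eef_rot: [3.138, 0.009, 2.025]
wrist_force: [2.5, -0.9, -0.4]
finger_gap: 53.9
clock: 22.17
eef_pos: [481.6, 221.2, 54.6]
eef_rot: [3.138, 0.009, 2.007]
wrist_force: [0.9, -1.1, -0.9]
finger_gap: 53.7
```

```bash
python3 -m crank '[{"offset":[0.01,0.038,0],"spin":-0.5},{"offset":[0.02,0.077,0],"spin":-0.5},{"offset":[0.03,0.115,0],"spin":-0.5},{"offset":[0.04,0.15,0],"spin":-0.5},{"offset":[0.046,0.17,0],"spin":-0.5},{"offset":[0.0464,0.1748,0],"spin":-0.5},{"offset":[0.0464,0.1748,0],"spin":-0.5},{"offset":[0.0464,0.1748,-0.005],"spin":-0.5}]'
```

```text
clock: 22.83
eef_pos: [528.1, 395.5, 49.9]
eef_rot: [3.138, 0.009, 1.999]
wrist_force: [-0.4, 0.1, 0.3]
finger_gap: 53.4
```

```bash
python3 -m crank '[{"offset":[0,0.0004,-0.012],"spin":0},{"offset":[0,0.0004,-0.025],"spin":0},{"offset":[0,0.0004,-0.038],"spin":0},{"offset":[0,0.0004,-0.047],"spin":0},{"offset":[0,0.0004,-0.053],"spin":0},{"offset":[0,0.0004,-0.0555],"spin":0},{"offset":[0,0.0004,-0.0565],"spin":0},{"offset":[0,0.0004,-0.057],"spin":0}]'; python3 -c "
from cell import manip;s=manip.read_state();print(s['eef_pos'],s['eef_rot'],s['wrist_force'])"
```

```text
clock: 23.5
eef_pos: [528.2, 396.0, -6.9]
eef_rot: [3.137, 0.009, 1.999]
wrist_force: [-0.2, 0.1, -0.3]
finger_gap: 53.7
[528.24709373 396.00911617  -6.87282896] [3.13744012 0.00857085 1.99880132] [-0.21305724  0.0853384  -0.29034874]
```

```bash
python3 -m crank '[{"offset":[0,0,-0.001],"spin":0},{"offset":[0,0,-0.001],"spin":0},{"offset":[0,0,-0.001],"spin":0},{"offset":[0,0,-0.001],"spin":0},{"offset":[0,0,-0.001],"spin":0},{"offset":[0,0,0.02],"spin":0},{"offset":[0,0,0.05],"spin":0},{"offset":[0.01,-0.02,0.06],"spin":0}]' 0.85 20;  python3 -m crank '[{"offset":[0.016,-0.03,0],"spin":0},{"offset":[0.034,-0.064,0],"spin":0},{"offset":[0.052,-0.098,0],"spin":0},{"offset":[0.07,-0.132,0],"spin":0},{"offset":[0.085,-0.16,0],"spin":0},{"offset":[0.092,-0.172,0],"spin":0},{"offset":[0.092,-0.172,0],"spin":0},{"offset":[0.092,-0.172,0],"spin":0}]'
python3 - <<'E'
from fit import *
for c in('top','scene'):
    p=manip.camera(c)
    for n,g,z in(('dark_square',(528,396),18),('plaque_square',(528,396),0),('dark_round',G['dark_round'],0)):
        m=getmask(p,n,g,16+z); print(c,n,m and fit([(p,m[0])],n,g,z))
E
```

```text
clock: 24.17
eef_pos: [538.1, 379.1, 57.1]
eef_rot: [3.133, 0.007, 2.002]
wrist_force: [0.3, 0.6, 0.2]
finger_gap: 79.9
clock: 24.83
eef_pos: [630.1, 207.3, 57.0]
eef_rot: [3.133, 0.007, 2.001]
wrist_force: [-0.7, 1.0, -0.4]
finger_gap: 79.9
top dark_square (array([529.6, 394.7,  33.1]), np.float64(2.866))
top plaque_square None
top dark_round (array([646.6, 178.2,  10. ]), np.float64(4.985))
scene dark_square None
scene plaque_square (array([532.1, 395.6,  21.7]), np.float64(2.888))
scene dark_round (array([631.9, 203.9,   5.6]), np.float64(0.169))
```

```bash
python3 -m crank '[{"offset":[0.0012,-0.0035,0],"spin":0},{"offset":[0.0012,-0.0035,-0.01],"spin":0},{"offset":[0.0012,-0.0035,-0.03],"spin":0},{"offset":[0.0012,-0.0035,-0.05],"spin":0},{"offset":[0.0012,-0.0035,-0.065],"spin":0},{"offset":[0.0012,-0.0035,-0.075],"spin":0},{"offset":[0.0012,-0.0035,-0.08],"spin":0},{"offset":[0.0012,-0.0035,-0.082],"spin":0}]';  python3 -m crank '[{"offset":[0,0,0],"spin":0},{"offset":[0,0,0],"spin":0},{"offset":[0,0,0],"spin":0},{"offset":[0,0,0],"spin":0},{"offset":[0,0,0],"spin":0},{"offset":[0,0,0],"spin":0},{"offset":[0,0,0],"spin":0},{"offset":[0,0,0],"spin":0}]' 0 20
python3 - <<'E'
from fit import *
p=manip.camera('scene');save(p,'s8.png',(250,80,430,215),4.4)
E
```

```text
clock: 25.9
eef_pos: [630.8, 204.2, -25.8]
eef_rot: [3.134, 0.007, 2.003]
wrist_force: [0.3, 0.0, 0.4]
finger_gap: 80.2
clock: 26.57
eef_pos: [631.2, 204.3, -25.0]
eef_rot: [3.133, 0.007, 2.003]
wrist_force: [-0.1, -0.3, 5.2]
finger_gap: 55.4
```

View pics/s8.png

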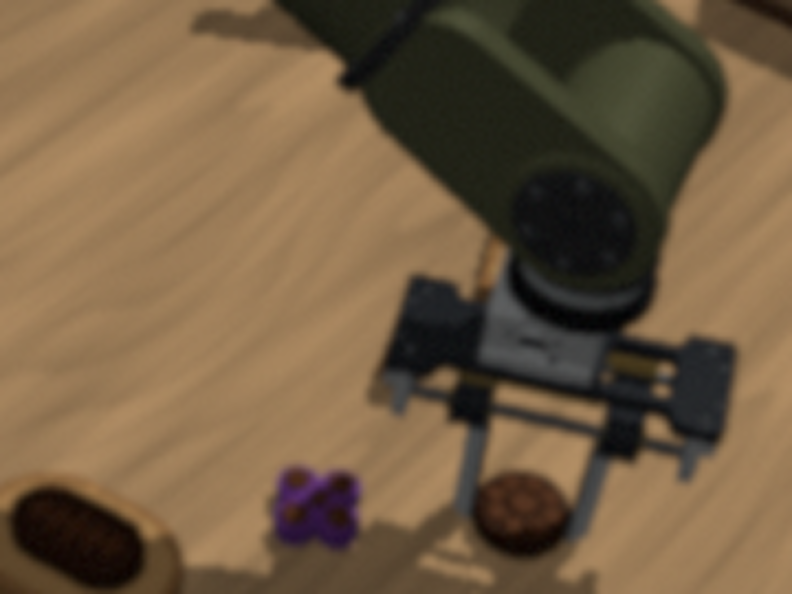

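The round disc is between the fingers. The purple clover at (317,507) is untouched and the oval sits on its plaque.

```bash
python3 -m crank '[{"offset":[0,0,0.02],"spin":0},{"offset":[0,0,0.05],"spin":0},{"offset":[0.003,-0.02,0.07],"spin":0},{"offset":[0.008,-0.05,0.075],"spin":0},{"offset":[0.014,-0.085,0.075],"spin":0},{"offset":[0.02,-0.12,0.075],"spin":0},{"offset":[0.025,-0.155,0.075],"spin":0},{"offset":[0.029,-0.185,0.075],"spin":0}]' 0 20;  python3 -m crank '[{"offset":[0.0013,-0.004,0],"spin":0},{"offset":[0.0013,-0.006,0],"spin":0},{"offset":[0.0013,-0.007,0],"spin":0},{"offset":[0.0013,-0.007,-0.005],"spin":0},{"offset":[0.0013,-0.007,-0.015],"spin":0},{"offset":[0.0013,-0.007,-0.025],"spin":0},{"offset":[0.0013,-0.007,-0.033],"spin":0},{"offset":[0.0013,-0.007,-0.037],"spin":0}]'
```

```text
clock: 27.28
eef_pos: [660.2, 17.0, 49.9]
eef_rot: [3.133, 0.007, 2.002]
wrist_force: [-0.4, -0.4, -0.1]
finger_gap: 55.6
clock: 27.95
eef_pos: [660.6, 10.6, 10.7]
eef_rot: [3.135, 0.006, 2.003]
wrist_force: [0.9, 0.0, -0.8]
finger_gap: 55.4
```

Target (661.5, 12, −6.5).

```bash
python3 -m crank '[{"offset":[0.0007,0.0012,-0.004],"spin":0},{"offset":[0.0007,0.0012,-0.008],"spin":0},{"offset":[0.0007,0.0012,-0.011],"spin":0},{"offset":[0.0007,0.0012,-0.014],"spin":0},{"offset":[0.0007,0.0012,-0.016],"spin":0},{"offset":[0.0007,0.0012,-0.0168],"spin":0},{"offset":[0.0007,0.0012,-0.0172],"spin":0},{"offset":[0.0007,0.0012,-0.0172],"spin":0}]'; python3 -c "
from cell import manip;s=manip.read_state();print(s['eef_pos'],s['wrist_force'])"
```

```text
clock: 28.62
eef_pos: [661.4, 11.8, -6.4]
eef_rot: [3.135, 0.006, 2.003]
wrist_force: [-0.0, -0.1, -0.4]
finger_gap: 55.4
[661.3611645   11.75733116  -6.37540914] [-0.02036594 -0.10504078 -0.42211476]
```

```bash
python3 -m crank '[{"offset":[0,0,-0.0008],"spin":0},{"offset":[0,0,-0.0008],"spin":0},{"offset":[0,0,-0.0008],"spin":0},{"offset":[0,0,-0.0008],"spin":0},{"offset":[0,0,-0.0008],"spin":0},{"offset":[0,0,0.02],"spin":0},{"offset":[0,0,0.05],"spin":0},{"offset":[0,0,0.09],"spin":0}]' 0.85 20;  python3 -m crank '[{"offset":[-0.03,-0.02,0.02],"spin":0},{"offset":[-0.06,-0.045,0.03],"spin":0},{"offset":[-0.095,-0.065,0.04],"spin":0},{"offset":[-0.13,-0.085,0.05],"spin":0},{"offset":[-0.16,-0.105,0.05],"spin":0},{"offset":[-0.19,-0.125,0.05],"spin":0},{"offset":[-0.22,-0.145,0.05],"spin":0},{"offset":[-0.25,-0.165,0.05],"spin":0}]'; python3 -m crank '[{"offset":[-0.03,-0.03,0],"spin":0},{"offset":[-0.055,-0.055,0],"spin":0},{"offset":[-0.08,-0.08,0],"spin":0},{"offset":[-0.09,-0.1,0],"spin":0},{"offset":[-0.1,-0.12,0],"spin":0},{"offset":[-0.1,-0.12,0],"spin":0},{"offset":[-0.1,-0.12,0],"spin":0},{"offset":[-0.1,-0.12,0],"spin":0}]'
python3 - <<'E'
from fit import *
for c in('top','scene'):
    p=manip.camera(c);save(p,c+'9.png',k=1.4)
    for s in 'round square oval clover'.split():
        g=G['plaque_'+s];o=[]
        for n,z in(('dark_'+s,18),('plaque_'+s,0)):
            m=getmask(p,n,g,16+z); o.append(m and fit([(p,m[0])],n,g,z))
        print(c,s,o)
E
```

```text
clock: 29.28
eef_pos: [659.9, 11.8, 82.2]
eef_rot: [3.139, 0.004, 2.003]
wrist_force: [0.1, -1.2, -0.0]
finger_gap: 80.0
clock: 29.95
eef_pos: [408.4, -153.8, 132.4]
eef_rot: [3.139, 0.005, 2.003]
wrist_force: [0.7, -0.1, 0.8]
finger_gap: 79.9
clock: 30.62
eef_pos: [308.5, -273.4, 132.4]
eef_rot: [3.139, 0.005, 2.003]
wrist_force: [-1.2, 0.0, 0.9]
finger_gap: 79.6
top round [(array([661.3,  11.2,   1.1]), np.float64(0.098)), (array([661. ,  11.9,   4.4]), np.float64(0.513))]
top square [(array([528.7, 395.3,  25. ]), np.float64(0.076)), (array([528. , 396.6,  24.2]), np.float64(0.489))]
top oval [(array([463.8,   7.5,   7.7]), np.float64(0.051)), (array([464.2,   5.8,   6.7]), np.float64(0.707))]
top clover [(array([ 525.8, -411.5,   11.6]), np.float64(0.18)), (array([ 527.8, -412.3,   12.5]), np.float64(0.568))]
scene round [(array([659.9,   9.1,   4.2]), np.float64(0.05)), (array([6.593e+02, 1.060e+01, 3.000e-01]), np.float64(0.483))]
scene square [(array([525.1, 394.6,  24.3]), np.float64(0.117)), (array([527.5, 392.6,  24.7]), np.float64(0.618))]
scene oval [(array([460.3,   7. ,   7.2]), np.float64(0.056)), (array([459.4,   6.3,   9.1]), np.float64(0.663))]
scene clover [(array([ 524.3, -413. ,   13.6]), np.float64(0.113)), (array([ 525.8, -414.5,   13.1]), np.float64(0.566))]
```

View pics/top9.png

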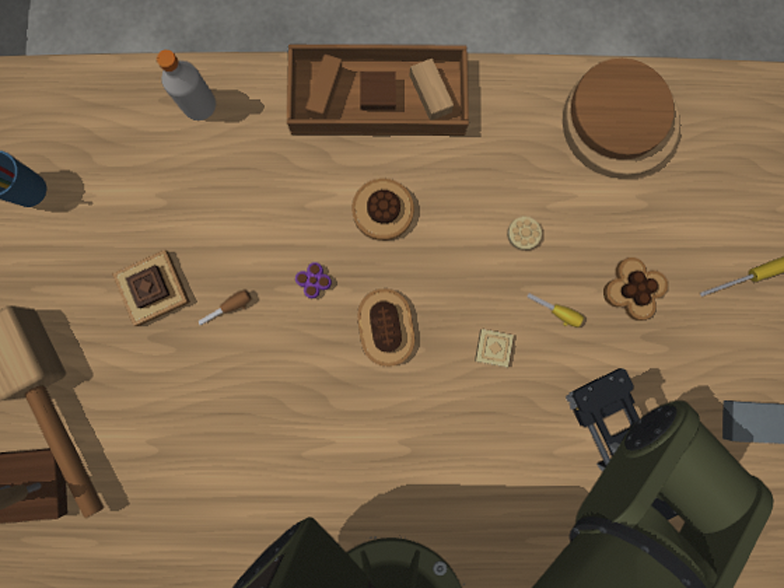

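View pics/scene9.png

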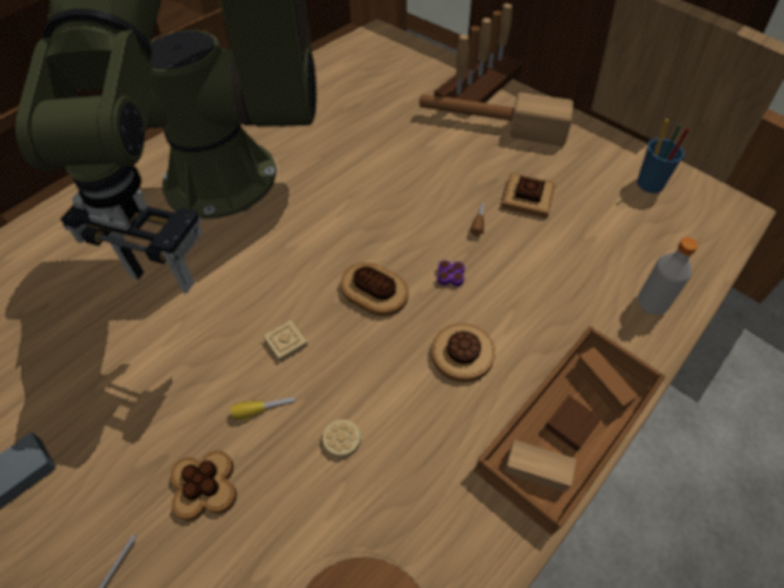

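All four pieces sit centred and aligned on their plaques, face up. The pale pieces (525,233) and (496,347), the purple clover and the gouges have not moved, and the arm is clear. I hand in.

```bash
python3 -c "
from cell import manip
print(manip.sign_off())"
```

```text
the job is handed in; nothing more can be done
None
```

All four dark ornaments (oval, clover, square and round) now lie carved face up on their own plaques. I handed the job in at about 31 s of the 88 s allowed.

- **Placing:** In the final pictures, each ornament is within about 2 mm of its plaque's centre in the top view. Turn agrees within about 1° in the top view (2° in the scene view). The scene view showed slightly larger differences, up to 3 mm for the square, where the plaque is partly hidden and its fit was poor.
- **Other pieces:** By eye, the two pale ornaments, the purple clover and the gouges are where they were at the start. The gripper was open and clear of everything when I handed in.
- **Failed first grasp:** The real fingertips sit about 26 mm above the reported tool point. The gripper first closed above the oval without moving it, and I corrected the heights after that.
- **Contact:** The fingers touched the bench lightly while grasping the clover, with a wrist force of about 14 N. I saw no larger force.
- **Small tilt:** The tool was about 0.5° off vertical for the later placements. The pictures show no sign that it affected them.

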